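Start the press screw that stands over the board

ROBOT

A 6-joint arm with a two-finger parallel gripper is mounted at the origin on a cart in front of the work surface, level with it; the furniture and walls round the work are solid. World frame = base frame: x ahead of the robot, y to its left, z up, the work surface at z = 0. Lengths are in m, angles in rad, forces in N, time in s.
With the tool pointing down it reaches from about 0.375 to 0.975 m from the base axis. Payload 3.8 kg.
Tool frame: the origin (TCP) lies at the centre of the arm's flange, where the gripper is bolted on; the fingertips stand r.finger_overhang ahead of it and the grasp point (between the pads) lies 155 mm ahead of it (r.finger_overhang is the distance from the TCP to the fingertips, in m); z points along the fingers, y is the line along which they close (so a half turn about z gives the same grasp; the last joint's range is limited). The gripper opens to 85 mm and grips with 20 to 120 N. Pads are 22 mm wide; open, the fingers measure 114 mm over their backs; the gripper's body (76 mm by 85 mm) begins 54 mm behind the grasp point. The pads swing forward as they close: fully open they stand 13 mm farther back than shut.
Start: joints at [1.081, 0.264, 1.604, -0, 1.274, -0.037], TCP at [0.295, 0.607, 0.405] pointing down, gripper open.
Joint ranges: [-2.63, 2.63], [-0.94, 2.18], [0.31, 2.57], [-1.31, 4.45], [0, 2.66], [-2.55, 2.55]. Speed limits (rad/s): [2.57, 2.57, 3.14, 3.14, 3.14, 3.14].

INTERFACE

Orientations are given as a unit quaternion [w, x, y, z].
In Python, from station import r gives the robot as it stands. The module is installed in compiled form; this text tells all that it offers.
- The arm moves only by the tool apply_moves, never from a script. Its argument "series" is a list of rows, each a list of 3 entries, a list of its own where there are three numbers: the shift along the world's x, y, z in m, then the turn, a rotation vector about the world's x, y, z in rad, then the closure, from -1 (fully open) to 1 (shut). In form: [[[x, y, z], [rx, ry, rz], jaw], ...]. A call has 1 to 8 rows; each row shifts and turns the commanded pose from where the row before left it; what a row does not reach is not made up. A row lasts 1/12 s, in which the tool goes at most 41.7 mm and 7.16 degrees, less where a joint would pass 70% of its speed; a pose out of reach is approached as far as the arm can. A call with a gripper value outside its range is refused whole. The fingers move at their own pace and stop on an object; the grip force is fixed at half the most. Time passes only in rows, so rows that do not move let the fingers close. It gives the time, the measured TCP pose, the force, the opening and the grip force at its end, in the units of the state.
- r.state(): the state, without advancing time (a new reading comes with each control period).
- r.capture(name): name is "scene" or "top"; returns (picture, depth): 384x512x3 uint8, red, green, blue; 384x512 float32, m along the optical axis (not along the pixel's ray), 0 where there is no reading.
- r.camera_info(name): a dict with "fx", "fy", "cx", "cy" (pixels), "dist" ([k1, k2, p1, p2, k3] as OpenCV has them; the pictures are not rectified), "R" (3x3) and "t" (3): a world point X has camera coordinates R X + t. Camera axes: x right, y down, z forward; pixel columns grow to the right and rows downward; lengths in m; the calibration is good to about 2 mm. A picture is of the moment at which its call begins. camera_info takes no time and is no camera call.
- r.finish_job(): hands the job in; it is judged then, once.
The state is a dict: "clock": time; "joint_pos": joint angles; "qvel": joint speeds; "joint_efforts": joint torques, N m; "tcp_pos": TCP position; "orientation": TCP orientation; "ft_force": force on the tool from outside, world axes, zero at the start; "wrist_torque": the same for the moment, N m; "opening": opening from 0.0 (shut) to 1.0 (fully open); "finger_force": force on a finger pad.
Only numpy, scipy, OpenCV 4.12 (cv2) and the standard library are available. Lean on these libraries where they do the work, as an engineer would, in place of code of your own. Each camera call takes 0.05 s, during which the arm holds its last target. There are 200 camera calls.

TASK

In the two-screw bench press, pick out the screw that stands over the wooden board; both screws only stand loose in their threaded bosses. Turn that screw backward (anticlockwise from above) until it drops as the thread ends find each other, then turn it forward one full turn from there so that it is cleanly started, and finish with the gripper still closed on its head, holding it. Do not lift the screw out of its boss, and leave the other screw and the board as they are.

Things in the scene. Friction and masses are not known exactly. Their poses are not given: they have to be found in the camera images.
- press: Dark cast-iron bench press, screwed down: base plate 140 mm (x) by 320 mm (y) by 18 mm, end posts, and a bridge 40 mm wide along y (71 to 91 mm above the table) that carries two round steel bosses. Origin: centre of the base's underside, on the table. Own x roughly away from the robot, own y along the bridge to the robot's left; turned by up to 0.3 rad.
- boss_left (a point): Centre of the flat top face of the boss on the press's +y side (robot's left), 110 mm above the table; axes as the press. Boss 52 mm across, right-hand thread of 8 mm pitch in its bore, 1 mm sideways play (the loose screw leans 2 degrees). Its thread begins on the press's +x side of the hole; from there the flat crest that the screw stands on runs clockwise (from above) for 108 degrees.
- boss_right (a point): The same for the boss on the press's -y side (robot's right). The bosses are 144 mm apart.
- screw_left: Steel press screw loose in the left boss, 0.4 kg. Origin: centre of its head, on the axis; own z up. Head: a square block 26 by 26 mm (sides along own x and y) and 36 mm tall, from 18 mm below to 18 mm above the origin; grip two opposite flats from above. Below the origin: 14 mm neck from 18 mm, 27 mm collar from 27 mm, right-hand thread 28 mm across, 8 mm pitch, to 68 mm, 20 mm pilot to 112 mm. At first the origin is 67 mm over the boss face.
- screw_right: Steel press screw loose in the right boss, 0.4 kg. Origin: centre of its head, on the axis; own z up. Head: a square block 26 by 26 mm (sides along own x and y) and 36 mm tall, from 18 mm below to 18 mm above the origin; grip two opposite flats from above. Below the origin: 14 mm neck from 18 mm, 27 mm collar from 27 mm, right-hand thread 28 mm across, 8 mm pitch, to 68 mm, 20 mm pilot to 112 mm. At first the origin is 67 mm over the boss face.
- start_left (a point): Begin of the left screw's thread: 12 mm off the axis along the screw's own +x, 66.5 mm below its origin. After 0.5 to 1.8 rad of backward turning (anticlockwise from above) it comes to the begin of the boss's thread and the screw falls 5 mm by its own weight, if free to slide down between the fingers or followed by them. Further back it climbs 8 mm a turn; forward it sinks 8 mm a turn.
- start_right (a point): The same point on the right screw. Both screws turn easily (under 0.1 N m). One turn forward from the drop, a screw's head centre is 54.4 mm over the boss face, 12.4 mm lower than at first.
- board: Sawn wooden offcut 45 by 140 by 22 mm lying flat on the press's base under one of the two bosses, its long side (own y) along the press's x. Origin: centre of its underside. A thin pencil lies under the other boss.
Things that resemble listed ones, but are neither listed nor needed, are in the scene too. Leave any purple look-alike of the board alone.

How it is judged:
By the outcome, as a careful person would: the job done as asked, in the order asked, and still so for the second after the job is handed in, while the arm keeps its last pose, push and grip.
It also fails if it takes over 72 s, if anything falls off the work surface, if the arm or the gripper's body presses on something with over 40 N, if the wrist force passes 120 N, or if a joint passes its speed limit or range.

## Working session

There is one attempt and no reset: what is moved stays moved. The work goes in short steps, Python scripts to look and compute and a tool call to move; the robot and the scene stay as the last step left them, time stands still between calls to the robot, and variables do not carry over. Pictures are saved under pics/ and viewed, at most 10 in all, crops included, and the job is handed in when it is done.

Besides the shell and the picture viewer there is one more tool, called after ">>>" by a JSON object that holds its "op" and its "data". apply_moves: Moves the arm, as the interface text tells. Its arguments: {"type":"object","properties":{"series":{"type":"array","items":{"type":"array"}}},"required":["series"]}

```bash
mkdir -p pics
python3 - <<'E'
from station import r
import cv2,numpy as np
for n in("scene","top"):
    p,d=r.capture(n); cv2.imwrite(f"pics/{n}0.png",cv2.cvtColor(p,cv2.COLOR_RGB2BGR)); np.save(f"pics/{n}0.npy",d)
    print(n,r.camera_info(n))
print(r.state(), r.finger_overhang)
E
```

```text
scene {'fx': 381.96659027908527, 'fy': 381.96659027908527, 'cx': 256.97581251835015, 'cy': 191.40836929343172, 'dist': array([-0.04865456,  0.        ,  0.        ,  0.        ,  0.        ]), 'R': array([[ 0.84626979, -0.53263169, -0.01144214],
       [-0.23616585, -0.35580633, -0.90422759],
       [ 0.47754909,  0.76792274, -0.42689757]]), 't': array([-0.55303441,  0.21505245,  0.84080038])}
top {'fx': 458.69176742530396, 'fy': 458.69176742530396, 'cx': 259.2682146042553, 'cy': 190.26544829257767, 'dist': array([-0.0636524,  0.       ,  0.       ,  0.       ,  0.       ]), 'R': array([[-0.02678293, -0.99963875,  0.00224469],
       [-0.99585705,  0.02648627, -0.08698969],
       [ 0.08689881, -0.00456523, -0.99620668]]), 't': array([-0.14616741,  0.5864826 ,  1.54574255])}
{'clock': 0.1, 'joint_pos': array([ 1.08114371e+00,  2.64696195e-01,  1.60526024e+00, -1.31772066e-05,
        1.27369038e+00, -3.68914571e-02]), 'qvel': array([ 0.00114998, -0.00282304, -0.00071595,  0.0001664 , -0.00037712,
        0.00011838]), 'joint_efforts': array([ 8.99427978e-04, -5.16710401e+01, -3.68588805e+01,  5.93822710e-05,
        6.40072903e-03, -2.40657738e-05]), 'tcp_pos': array([0.29513056, 0.6067142 , 0.40346145]), 'orientation': array([-2.61207039e-04,  2.24449924e-01,  9.74485083e-01, -9.93327413e-04]), 'ft_force': array([-0.05917348, -0.61153178,  0.38278326]), 'wrist_torque': array([-0.06854236,  0.05494654,  0.01037948]), 'finger_force': 0.0, 'opening': 0.9989527430408358} 0.1734
```

View pics/scene0.png

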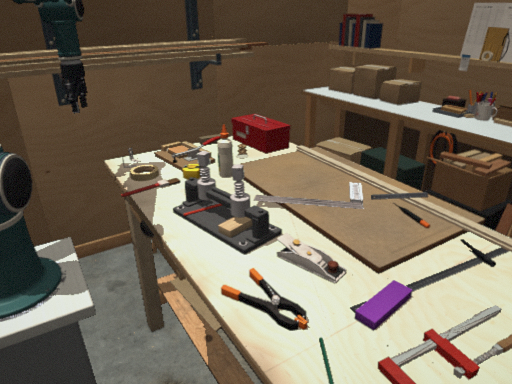

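View pics/top0.png

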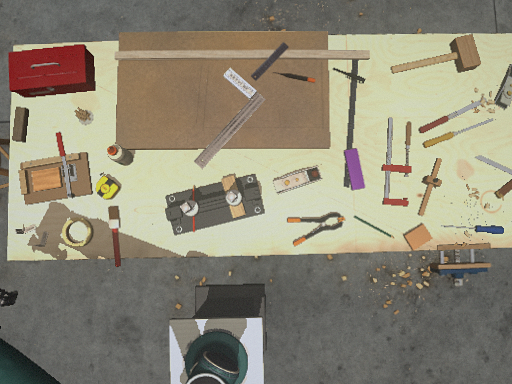

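The scene view shows the press at about (228,212). A wooden board lies at (235,226) under the nearer screw (238,190), and a red pencil lies under the farther one (203,165). In the top view the screws are at about (190,207) (robot's left) and (235,197) (robot's right), with wood showing beside the right one. I'll confirm this in an enlarged crop and measure.

```bash
cat > h.py <<'E'
import cv2,numpy as np
from station import r
def world(n,uv,depth=None,z=None):
    c=r.camera_info(n);K=np.array([[c['fx'],0,c['cx']],[0,c['fy'],c['cy']],[0,0,1]])
    uv=np.asarray(uv,float).reshape(-1,1,2)
    q=cv2.undistortPoints(uv,K,c['dist']).reshape(-1,2);ray=np.c_[q,np.ones(len(q))]
    R,t=c['R'],c['t'];o=-R.T@t;d=ray@R
    s=np.asarray(depth).reshape(-1,1) if depth is not None else ((z-o[2])/d[:,2])[:,None]
    return o+s*d
E
python3 - <<'E'
from h import *
a=cv2.imread("pics/scene0.png")[145:250,165:285]; b=cv2.imread("pics/top0.png")[165:245,155:275]
a=cv2.resize(a,(400,350),interpolation=2);b=cv2.resize(b,(400,267),interpolation=2)
cv2.imwrite("pics/crop0.png",np.hstack([a,cv2.copyMakeBorder(b,0,83,0,0,0)]))
d=np.load("pics/top0.npy");v,u=np.mgrid[165:245,155:275]
W=world("top",np.c_[u.ravel(),v.ravel()],depth=d[165:245,155:275].ravel())
uv=np.c_[u.ravel(),v.ravel()]
for lo,hi in((.18,.21),(.098,.118),(.06,.097)):
    m=((W[:,2]>lo)&(W[:,2]<hi)).reshape(u.shape).astype(np.uint8)
    n,l,s,c=cv2.connectedComponentsWithStats(m)
    for i in range(1,n):
        if s[i,4]>8:
            k=l.ravel()==i;print(lo,s[i],uv[k].mean(0),W[k].mean(0).round(4))
            if lo==.18:
                Z=np.median(W[k][:,2]);P=world("top",uv[k],z=Z)
                print(Z,P.mean(0),cv2.minAreaRect(P[:,:2].astype(np.float32)*1000),P.min(0),P.max(0))
            if lo==.06:print(cv2.minAreaRect(W[k][:,:2].astype(np.float32)*1000))
E
```

```text
0.18 [71 26 12 11 75] [231.18666667 196.29333333] [ 0.5513 -0.0749  0.1966]
0.1969122268586414 [ 0.55128208 -0.07491938  0.19691223] ((552.1959228515625, -74.3580551147461), (25.979984283447266, 25.84208869934082), 43.66387176513672) [ 0.53684363 -0.09265803  0.19691223] [ 0.56756568 -0.05906374  0.19691223]
0.18 [25 37 12 11 79] [185.29113924 207.34177215] [0.5213 0.0658 0.1962]
0.19706885989299971 [0.52123782 0.06562374 0.19706886] ((520.89111328125, 65.59153747558594), (27.265207290649414, 26.938251495361328), 32.710140228271484) [0.50699423 0.04822618 0.19706886] [0.53747226 0.08177    0.19706886]
0.098 [ 29  25  58  27 306] [213.62418301 203.07843137] [ 0.5375 -0.0125  0.1083]
0.06 [ 88  21  18  15 182] [251.85164835 193.45054945] [ 0.5668 -0.1369  0.091 ]
((567.2479858398438, -136.02810668945312), (43.38180923461914, 51.0595588684082), 12.836106300354004)
0.06 [ 41  29  31  11 116] [210.92241379 199.10344828] [ 0.5518 -0.0023  0.0915]
((551.2288208007812, -3.0015220642089844), (14.596083641052246, 102.21487426757812), 12.193652153015137)
0.06 [ 37  36  38  16 154] [212.25974026 207.2012987 ] [ 0.5252 -0.006   0.09  ]
((525.4340209960938, 2.1622314453125), (22.57997703552246, 126.79061126708984), 15.5023775100708)
0.06 [ 10  41  18  15 180] [173.49444444 212.87222222] [0.5099 0.1215 0.0906]
((510.9874572753906, 122.21965789794922), (43.52078628540039, 51.7232666015625), 13.707280158996582)
```

View pics/crop0.png

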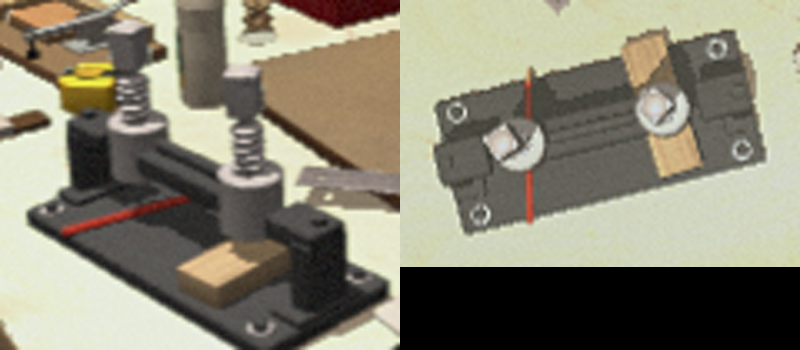

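Two screws could be meant: the left head at top (185,207), which has the red pencil beneath it, and the right head at top (231,196), which has the wooden board beneath it (board edges at (229,178) and (239,216)). The right screw fits the description, and the crop confirms it. Next I'll refine its head yaw and boss axis.

Run:
```python
from h import *
D=[r.capture("top") for _ in range(4)];S=[r.capture("scene") for _ in range(4)]
d=np.mean([x[1] for x in D],0);s=np.mean([x[1] for x in S],0)
v,u=np.mgrid[165:245,155:275];uv=np.c_[u.ravel(),v.ravel()]
W=world("top",uv,depth=d[165:245,155:275].ravel())
c=np.array([.552,-.0745])
m=(np.hypot(*(W[:,:2]-c).T)<.04)
k=m&(W[:,2]>.1)&(W[:,2]<.125)
P=world("top",uv[k],z=.110)[:,:2]
print("boss",k.sum(),[np.array(x)*1000 for x in cv2.minEnclosingCircle(P.astype(np.float32))],P.min(0),P.max(0))
h=m&(W[:,2]>.17);P=world("top",uv[h],z=.195)[:,:2];Q=P-P.mean(0)
print("head top",h.sum(),P.mean(0))
# 4-fold moment of the head and edge-hull area angle
z=Q[:,0]+1j*Q[:,1];print("4fold yaw mod 90",np.degrees(np.angle(-(z**4).sum())/4), abs((z**4).sum())/(abs(z)**4).sum())
# scene side faces
v,u=np.mgrid[140:240,160:290];uv=np.c_[u.ravel(),v.ravel()]
W=world("scene",uv,depth=s[140:240,160:290].ravel())
for lo,hi in((.163,.19),):
  k=(np.hypot(*(W[:,:2]-c).T)<.035)&(W[:,2]>lo)&(W[:,2]<hi)
  print(k.sum());o=np.argsort(uv[k][:,0])
  for col in np.unique(uv[k][:,0]):
    q=W[k][uv[k][:,0]==col];print(col,len(q),np.median(q,0).round(4))
k=(np.hypot(*(W[:,:2]-c).T)<.02);print("head z range scene",np.percentile(W[k][W[k][:,2]>.155][:,2],[2,98]))
im=np.mean([x[0] for x in D],0).astype(np.uint8)[185:210,220:245,::-1];cv2.imwrite("pics/crop1.png",cv2.resize(im,(500,500),interpolation=cv2.INTER_CUBIC))
```

```text
boss 128 [array([552.33347416, -69.24089044]), np.float64(33.86940434575081)] [ 0.5293086  -0.10182328] [ 0.57832185 -0.0366585 ]
head top 91 [ 0.55334328 -0.07343976]
4fold yaw mod 90 -34.51585059470514 0.4860622216486798
116
231 2 [ 0.533  -0.073   0.1882]
232 9 [ 0.5338 -0.0755  0.1767]
233 10 [ 0.5357 -0.0779  0.1755]
234 10 [ 0.5377 -0.0793  0.176 ]
235 10 [ 0.5393 -0.0814  0.176 ]
236 10 [ 0.5412 -0.0832  0.1764]
237 10 [ 0.5431 -0.0849  0.1767]
238 10 [ 0.5452 -0.0862  0.1764]
239 9 [ 0.5469 -0.0885  0.1777]
240 9 [ 0.5486 -0.0904  0.1756]
241 10 [ 0.5516 -0.0902  0.1762]
242 9 [ 0.5578 -0.0846  0.1739]
243 8 [ 0.5651 -0.0768  0.1713]
head z range scene [0.1605741  0.19761592]
```

View pics/crop1.png

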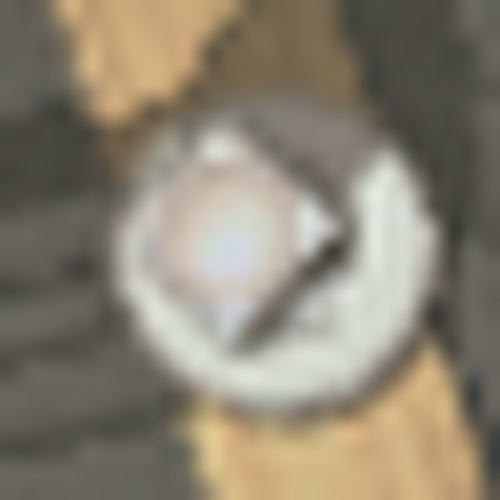

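The crop shows the square head at about 45° on the round boss, with its corners at (230,110) and (235,350) in the crop. The scene depth gives side faces at -45.2° and +44.8°, so the yaw is 45° modulo 90°. With the press yaw at about 0.215 rad, the backward turn to the drop should be about 1.0 rad. I'll approach now.

>>> {"op": "apply_moves", "data": {"series": [[[0.0144, -0.0379, 0.005], [0, 0, -0.0185], -1], [[0.0144, -0.0379, 0.005], [0, 0, -0.0185], -1], [[0.0144, -0.0379, 0.005], [0, 0, -0.0185], -1], [[0.0144, -0.0379, 0.0], [0, 0, -0.0185], -1], [[0.0144, -0.0379, 0], [0, 0, -0.0185], -1], [[0.0144, -0.0379, 0], [0, 0, -0.0185], -1], [[0.0144, -0.0379, 0], [0, 0, -0.0185], -1], [[0.0144, -0.0379, 0], [0, 0, -0.0185], -1]]}}

```text
clock: 1.17
tcp_pos: [0.4106, 0.3019, 0.42]
orientation: [0.0, 0.296, 0.955, 0.0]
ft_force: [0.9, 0.0, 0.6]
opening: 1.0
finger_force: 0.0
```

>>> {"op": "apply_moves", "data": {"series": [[[0.0144, -0.0379, 0], [0, 0, -0.0185], -1], [[0.0144, -0.0379, 0], [0, 0, -0.0185], -1], [[0.0144, -0.0379, 0], [0, 0, -0.0185], -1], [[0.0144, -0.0379, 0], [0, 0, -0.0185], -1], [[0.0144, -0.0379, 0], [0, 0, -0.0185], -1], [[0.0144, -0.0379, 0], [0, 0, -0.0185], -1], [[0.0144, -0.0379, 0], [0, 0, -0.0185], -1], [[0.0144, -0.0379, 0], [0, 0, -0.0185], -1]]}}

```text
clock: 1.83
tcp_pos: [0.5259, -0.0015, 0.4201]
orientation: [0.0, 0.366, 0.931, 0.0]
ft_force: [0.3, 1.4, -0.3]
opening: 1.002
finger_force: 0.0
```

>>> {"op": "apply_moves", "data": {"series": [[[0.0144, -0.0379, 0], [0, 0, -0.0185], -1], [[0.0144, -0.0379, 0], [0, 0, -0.0185], -1], [[0, 0, 0], [0, 0, 0], -1], [[0, 0, 0], [0, 0, 0], -1]]}}

```text
clock: 2.17
tcp_pos: [0.5549, -0.0773, 0.4196]
orientation: [-0.0, 0.385, 0.923, 0.0]
ft_force: [1.0, 0.8, -1.0]
opening: 0.996
finger_force: 0.0
```

```bash
cat >> h.py <<'E'
from scipy.spatial.transform import Rotation as Ro
def st():
    s=r.state();q=s['orientation'];R=Ro.from_quat(q[[1,2,3,0]]).as_matrix()
    print("t",round(s['clock'],2),"tcp",(s['tcp_pos']*1000).round(1),"psi",np.arctan2(R[1,1],R[0,1]).round(4),"zax",R[:,2].round(4),"F",s['ft_force'].round(1),"M",s['wrist_torque'].round(2),"open mm",round(s['opening']*85,1),"ff",round(s['finger_force'],1),"q",s['joint_pos'].round(3))
E
python3 -c "
from h import *
st();print(world('top',[[233.4,197.15]],z=.11),world('top',[[231.2,196.3]],z=.195))"
```

```text
t 2.17 tcp [554.9 -77.3 419.6] psi 0.7811 zax [-1.e-04  2.e-04 -1.e+00] F [ 1.   0.8 -1. ] M [0.06 0.05 0.06] open mm 84.6 ff 0.0 q [-0.183  0.038  1.834  0.     1.269 -0.964]
[[ 0.55488227 -0.07705923  0.11      ]] [[ 0.55140193 -0.07485077  0.195     ]]
```

The boss axis is at (0.5549, -0.0771), and the TCP is already over it. The screw leans along 135°, so I'll close along that line to set it upright. That means turning the tool -1.566 rad and descending.

>>> {"op": "apply_moves", "data": {"series": [[[0, 0, 0], [0, 0, -0.1205], -1], [[0, 0, 0], [0, 0, -0.1205], -1], [[0, 0, 0], [0, 0, -0.1205], -1], [[0, 0, 0], [0, 0, -0.1205], -1], [[0, 0, 0], [0, 0, -0.1205], -1], [[0, 0, 0], [0, 0, -0.1205], -1], [[0, 0, 0], [0, 0, -0.1205], -1], [[0, 0, 0], [0, 0, -0.1205], -1]]}}

```text
clock: 2.83
tcp_pos: [0.554, -0.0734, 0.4198]
orientation: [-0.0, 0.769, 0.64, 0.0]
ft_force: [-0.3, -0.1, -0.6]
opening: 0.999
finger_force: 0.0
```

>>> {"op": "apply_moves", "data": {"series": [[[0, 0, 0], [0, 0, -0.1205], -1], [[0, 0, 0], [0, 0, -0.1205], -1], [[0, 0, -0.01], [0, 0, -0.1205], -1], [[0, 0, -0.02], [0, 0, -0.1205], -1], [[0, 0, -0.02], [0, 0, -0.1205], -1], [[0, 0, -0.02], [0, 0, 0], -1], [[0, 0, -0.0166], [0, 0, 0], -1], [[0, 0, 0], [0, 0, 0], -1]]}}

```text
clock: 3.5
tcp_pos: [0.5523, -0.0732, 0.329]
orientation: [-0.002, 0.923, 0.385, -0.003]
ft_force: [-0.4, -0.3, -0.8]
opening: 1.002
finger_force: 0.0
```

```bash
python3 -c "
from h import *
st()
p,d=r.capture('scene');cv2.imwrite('pics/s2.png',cv2.resize(p[120:250,160:300,::-1],None,fx=4,fy=4))"
```

```text
t 3.5 tcp [552.3 -73.2 329. ] psi -0.7795 zax [-0.0075  0.0018 -1.    ] F [-0.4 -0.3 -0.8] M [-0.   -0.   -0.04] open mm 85.2 ff 0.0 q [-1.770e-01  1.050e-01  1.936e+00  1.000e-03  1.109e+00  6.030e-01]
```

View pics/s2.png

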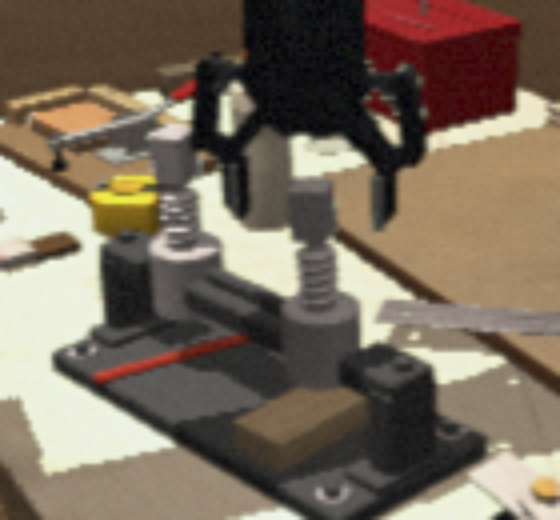

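The open fingers stand on either side of the right head: fingertips at about (240,215) and (385,225), head at (312,210). The TCP is about 4 mm off the axis. I'll let it settle and check.

>>> {"op": "apply_moves", "data": {"series": [[[0, 0, 0], [0, 0, 0], -1], [[0, 0, 0], [0, 0, 0], -1], [[0, 0, 0], [0, 0, 0], -1]]}}

```text
clock: 3.8
tcp_pos: [0.5551, -0.075, 0.335]
orientation: [0.001, 0.923, 0.385, 0.001]
ft_force: [-0.5, -0.5, 0.4]
opening: 1.003
finger_force: 0.0
```

```bash
python3 -c "
from h import *
st()"
```

```text
t 3.8 tcp [555.1 -75.  335. ] psi -0.781 zax [ 3.e-03 -5.e-04 -1.e+00] F [-0.5 -0.5  0.4] M [-0.02  0.01 -0.  ] open mm 85.3 ff 0.0 q [-0.179  0.102  1.928  0.     1.109  0.602]
```

>>> {"op": "apply_moves", "data": {"series": [[[0.0003, -0.0018, 0], [0, 0, 0], -1], [[0, 0, 0], [0, 0, 0], -0.5], [[0, 0, 0], [0, 0, 0], 0], [[0, 0, 0], [0, 0, 0], 0.2], [[0, 0, 0], [0, 0, 0], 0.3], [[0, 0, 0], [0, 0, 0], 0.5], [[0, 0, 0], [0, 0, 0], 1], [[0, 0, 0], [0, 0, 0], 1]]}}

```text
clock: 4.47
tcp_pos: [0.5549, -0.0771, 0.3333]
orientation: [0.0, 0.923, 0.385, 0.0]
ft_force: [-0.7, -1.2, 1.0]
opening: 0.294
finger_force: 60.6
```

>>> {"op": "apply_moves", "data": {"series": [[[0, 0, 0], [0, 0, 0], 1], [[0, 0, 0], [0, 0, 0], 1], [[0, 0, 0], [0, 0, 0], 1], [[0, 0, 0], [0, 0, 0], 1]]}}

```text
clock: 4.8
tcp_pos: [0.5549, -0.0771, 0.3333]
orientation: [0.0, 0.923, 0.385, 0.0]
ft_force: [0.3, -1.1, 2.8]
opening: 0.3
finger_force: 60.6
```

```bash
python3 -c "
from h import *
st()"
```

```text
t 4.8 tcp [554.9 -77.1 333.3] psi -0.7814 zax [ 4.e-04 -3.e-04 -1.e+00] F [ 0.3 -1.1  2.8] M [-0.2   0.12 -0.02] open mm 25.5 ff 60.6 q [-0.182  0.104  1.928 -0.     1.109  0.599]
```

Gripped at 25.5 mm opening. Now I'll turn backward with a slight downward bias.

>>> {"op": "apply_moves", "data": {"series": [[[0, 0, -0.0005], [0, 0, 0.1], 1], [[0, 0, -0.0005], [0, 0, 0.1], 1], [[0, 0, 0], [0, 0, 0.1], 1], [[0, 0, 0], [0, 0, 0.1], 1], [[0, 0, 0], [0, 0, 0.1], 1], [[0, 0, 0], [0, 0, 0.1], 1], [[0, 0, 0], [0, 0, 0.1], 1], [[0, 0, 0], [0, 0, 0], 1]]}}

```text
clock: 5.47
tcp_pos: [0.5549, -0.0772, 0.3329]
orientation: [0.0, 0.734, 0.679, 0.0]
ft_force: [-1.6, 0.7, 6.3]
opening: 0.296
finger_force: 61.3
```

```bash
python3 -c "
from h import *
st()"
```

```text
t 5.47 tcp [554.9 -77.2 332.9] psi -0.0776 zax [ 5.e-04 -1.e-04 -1.e+00] F [-1.6  0.7  6.3] M [0.12 0.24 0.02] open mm 25.2 ff 61.3 q [-0.183  0.105  1.929  0.     1.108 -0.105]
```

>>> {"op": "apply_moves", "data": {"series": [[[0, 0, -0.0005], [0, 0, 0.06], 1], [[0, 0, 0], [0, 0, 0.06], 1], [[0, 0, 0], [0, 0, 0.06], 1], [[0, 0, 0], [0, 0, 0.06], 1], [[0, 0, 0], [0, 0, 0.04], 1], [[0, 0, 0], [0, 0, 0.03], 1], [[0, 0, 0], [0, 0, 0.03], 1], [[0, 0, 0], [0, 0, 0], 1]]}}

```text
clock: 6.13
tcp_pos: [0.5547, -0.077, 0.3309]
orientation: [-0.0, 0.61, 0.793, 0.0]
ft_force: [2.3, -0.6, -3.7]
opening: 0.296
finger_force: 60.1
```

```bash
python3 -c "
from h import *
st()"
```

```text
t 6.13 tcp [554.7 -77.  330.9] psi 0.2591 zax [-3.e-04  3.e-04 -1.e+00] F [ 2.3 -0.6 -3.7] M [-0.07 -0.34 -0.01] open mm 25.2 ff 60.1 q [-0.182  0.106  1.931  0.     1.105 -0.442]
```

Past the crest: the upward force is gone and the screw now hangs in the gripper. I'll follow it down.

>>> {"op": "apply_moves", "data": {"series": [[[0, 0, -0.0005], [0, 0, 0], 1], [[0, 0, -0.0005], [0, 0, 0], 1], [[0, 0, -0.0005], [0, 0, 0], 1], [[0, 0, -0.0005], [0, 0, 0], 1], [[0, 0, -0.0005], [0, 0, 0], 1], [[0, 0, -0.0005], [0, 0, 0], 1], [[0, 0, 0], [0, 0, 0], 1], [[0, 0, 0], [0, 0, 0], 1]]}}

```text
clock: 6.8
tcp_pos: [0.5547, -0.077, 0.3284]
orientation: [-0.0, 0.61, 0.792, -0.0]
ft_force: [1.4, -0.5, -3.8]
opening: 0.294
finger_force: 60.2
```

```bash
python3 -c "
from h import *
st()"
```

```text
t 6.8 tcp [554.7 -77.  328.4] psi 0.2585 zax [-4.e-04  1.e-04 -1.e+00] F [ 1.4 -0.5 -3.8] M [-0.1  -0.29 -0.  ] open mm 25.0 ff 60.2 q [-0.182  0.109  1.933 -0.     1.1   -0.441]
```

>>> {"op": "apply_moves", "data": {"series": [[[0, 0, -0.0003], [0, 0, 0], 1], [[0, 0, -0.0003], [0, 0, 0], 1], [[0, 0, -0.0003], [0, 0, 0], 1], [[0, 0, -0.0003], [0, 0, 0], 1], [[0, 0, 0], [0, 0, 0], 1], [[0, 0, 0], [0, 0, 0], 1]]}}

```text
clock: 7.3
tcp_pos: [0.5548, -0.077, 0.3281]
orientation: [0.0, 0.61, 0.792, 0.0]
ft_force: [-2.0, -0.3, 3.8]
opening: 0.296
finger_force: 61.0
```

```bash
python3 -c "
from h import *
st()"
```

```text
t 7.3 tcp [554.8 -77.  328.1] psi 0.2585 zax [ 2.e-04 -1.e-04 -1.e+00] F [-2.  -0.3  3.8] M [-0.02  0.55 -0.  ] open mm 25.2 ff 61.0 q [-0.182  0.109  1.933 -0.     1.099 -0.441]
```

Contact came at TCP z = 328.1 mm, a drop of 5.0 mm, as described. Now forward 2.70 rad, following the thread at 1.27 mm/rad.

>>> {"op": "apply_moves", "data": {"series": [[[0, 0, -0.000143], [0, 0, -0.1125], 1], [[0, 0, -0.000143], [0, 0, -0.1125], 1], [[0, 0, -0.000143], [0, 0, -0.1125], 1], [[0, 0, -0.000143], [0, 0, -0.1125], 1], [[0, 0, -0.000143], [0, 0, -0.1125], 1], [[0, 0, -0.000143], [0, 0, -0.1125], 1], [[0, 0, -0.000143], [0, 0, -0.1125], 1], [[0, 0, -0.000143], [0, 0, -0.1125], 1]]}}

```text
clock: 7.97
tcp_pos: [0.555, -0.077, 0.3269]
orientation: [0.0, 0.895, 0.446, 0.0]
ft_force: [-1.1, -0.5, 2.5]
opening: 0.3
finger_force: 61.1
```

```bash
python3 -c "
from h import *
st()"
```

```text
t 7.97 tcp [555.  -77.  326.9] psi -0.6469 zax [ 0.0011  0.     -1.    ] F [-1.1 -0.5  2.5] M [0.08 0.21 0.03] open mm 25.5 ff 61.1 q [-0.182  0.11   1.934  0.     1.096  0.465]
```

Smooth, so I'll continue.

>>> {"op": "apply_moves", "data": {"series": [[[0, 0, -0.000143], [0, 0, -0.1125], 1], [[0, 0, -0.000143], [0, 0, -0.1125], 1], [[0, 0, -0.000143], [0, 0, -0.1125], 1], [[0, 0, -0.000143], [0, 0, -0.1125], 1], [[0, 0, -0.000143], [0, 0, -0.1125], 1], [[0, 0, -0.000143], [0, 0, -0.1125], 1], [[0, 0, -0.000143], [0, 0, -0.1125], 1], [[0, 0, -0.000143], [0, 0, -0.1125], 1]]}}

```text
clock: 8.63
tcp_pos: [0.555, -0.0769, 0.3258]
orientation: [-0.0, 1.0, 0.012, 0.0]
ft_force: [-1.5, 1.0, 3.7]
opening: 0.294
finger_force: 61.2
```

>>> {"op": "apply_moves", "data": {"series": [[[0, 0, -0.000143], [0, 0, -0.1125], 1], [[0, 0, -0.000143], [0, 0, -0.1125], 1], [[0, 0, -0.000143], [0, 0, -0.1125], 1], [[0, 0, -0.000143], [0, 0, -0.1125], 1], [[0, 0, -0.000143], [0, 0, -0.1125], 1], [[0, 0, -0.000143], [0, 0, -0.1125], 1], [[0, 0, -0.000143], [0, 0, -0.1125], 1], [[0, 0, -0.000143], [0, 0, -0.1125], 1]]}}

```text
clock: 9.3
tcp_pos: [0.555, -0.0768, 0.3247]
orientation: [-0.0, 0.906, -0.424, 0.0]
ft_force: [-1.7, 0.7, 4.6]
opening: 0.297
finger_force: 61.1
```

>>> {"op": "apply_moves", "data": {"series": [[[0, 0, 0], [0, 0, 0], 1], [[0, 0, 0], [0, 0, 0], 1]]}}

```text
clock: 9.47
tcp_pos: [0.5549, -0.0769, 0.3246]
orientation: [-0.0, 0.907, -0.42, 0.0]
ft_force: [-1.3, 0.8, 5.7]
opening: 0.295
finger_force: 61.0
```

```bash
python3 -c "
from h import *
st()"
```

```text
t 9.47 tcp [554.9 -76.9 324.6] psi -2.4385 zax [ 6.e-04  4.e-04 -1.e+00] F [-1.3  0.8  5.7] M [ 0.26  0.51 -0.13] open mm 25.1 ff 61.0 q [-1.820e-01  1.120e-01  1.936e+00  1.000e-03  1.092e+00  2.256e+00]
```

I'll release, then turn the open gripper +3π/2 for a second grip. Joint 6 ends at -2.46, which is within range.

>>> {"op": "apply_moves", "data": {"series": [[[0, 0, 0], [0, 0, 0], 0.2], [[0, 0, 0], [0, 0, 0], -0.5], [[0, 0, 0], [0, 0, 0], -1], [[0, 0, 0], [0, 0, 0], -1], [[0, 0, 0], [0, 0, 0], -1], [[0, 0, 0], [0, 0, 0], -1]]}}

```text
clock: 9.97
tcp_pos: [0.5548, -0.0771, 0.3237]
orientation: [0.0, 0.907, -0.422, -0.0]
ft_force: [0.0, -0.3, 0.6]
opening: 1.002
finger_force: 0.0
```

>>> {"op": "apply_moves", "data": {"series": [[[0, 0, 0], [0, 0, 0.1178], -1], [[0, 0, 0], [0, 0, 0.1178], -1], [[0, 0, 0], [0, 0, 0.1178], -1], [[0, 0, 0], [0, 0, 0.1178], -1], [[0, 0, 0], [0, 0, 0.1178], -1], [[0, 0, 0], [0, 0, 0.1178], -1], [[0, 0, 0], [0, 0, 0.1178], -1], [[0, 0, 0], [0, 0, 0.1178], -1]]}}

```text
clock: 10.63
tcp_pos: [0.5548, -0.077, 0.3239]
orientation: [0.0, 0.999, 0.039, -0.0]
ft_force: [0.1, -0.6, -0.1]
opening: 1.003
finger_force: 0.0
```

>>> {"op": "apply_moves", "data": {"series": [[[0, 0, 0], [0, 0, 0.1178], -1], [[0, 0, 0], [0, 0, 0.1178], -1], [[0, 0, 0], [0, 0, 0.1178], -1], [[0, 0, 0], [0, 0, 0.1178], -1], [[0, 0, 0], [0, 0, 0.1178], -1], [[0, 0, 0], [0, 0, 0.1178], -1], [[0, 0, 0], [0, 0, 0.1178], -1], [[0, 0, 0], [0, 0, 0.1178], -1]]}}

```text
clock: 11.3
tcp_pos: [0.5548, -0.0771, 0.3239]
orientation: [0.0, 0.873, 0.488, 0.0]
ft_force: [0.4, -0.3, 0.1]
opening: 1.001
finger_force: 0.0
```

>>> {"op": "apply_moves", "data": {"series": [[[0, 0, 0], [0, 0, 0.1178], -1], [[0, 0, 0], [0, 0, 0.1178], -1], [[0, 0, 0], [0, 0, 0.1178], -1], [[0, 0, 0], [0, 0, 0.1178], -1], [[0, 0, 0], [0, 0, 0.1178], -1], [[0, 0, 0], [0, 0, 0.1178], -1], [[0, 0, 0], [0, 0, 0.1178], -1], [[0, 0, 0], [0, 0, 0.1178], -1]]}}

```text
clock: 11.97
tcp_pos: [0.5548, -0.077, 0.3239]
orientation: [0.0, 0.556, 0.831, -0.0]
ft_force: [0.1, 0.2, -0.5]
opening: 1.002
finger_force: 0.0
```

>>> {"op": "apply_moves", "data": {"series": [[[0, 0, 0], [0, 0, 0.1178], -1], [[0, 0, 0], [0, 0, 0.1178], -1], [[0, 0, 0], [0, 0, 0.1178], -1], [[0, 0, 0], [0, 0, 0.1178], -1], [[0, 0, 0], [0, 0, 0.1178], -1], [[0, 0, 0], [0, 0, 0.1178], -1], [[0, 0, 0], [0, 0, 0.1178], -1], [[0, 0, 0], [0, 0, 0.1178], -1]]}}

```text
clock: 12.63
tcp_pos: [0.5548, -0.0771, 0.3239]
orientation: [0.0, 0.118, 0.993, -0.0]
ft_force: [0.1, 0.2, 0.7]
opening: 1.003
finger_force: 0.0
```

>>> {"op": "apply_moves", "data": {"series": [[[0, 0, 0], [0, 0, 0.1178], -1], [[0, 0, 0], [0, 0, 0.1178], -1], [[0, 0, 0], [0, 0, 0.1178], -1], [[0, 0, 0], [0, 0, 0.1178], -1], [[0, 0, 0], [0, 0, 0.1178], -1], [[0, 0, 0], [0, 0, 0.1178], -1], [[0, 0, 0], [0, 0, 0.1178], -1], [[0, 0, 0], [0, 0, 0.1178], -1]]}}

```text
clock: 13.3
tcp_pos: [0.5548, -0.077, 0.3239]
orientation: [0.0, -0.346, 0.938, -0.0]
ft_force: [-0.2, -0.5, -0.0]
opening: 0.996
finger_force: 0.0
```

>>> {"op": "apply_moves", "data": {"series": [[[0, 0, 0], [0, 0, 0], -1], [[0, 0, 0], [0, 0, 0], -1], [[0, 0, 0], [0, 0, 0], -1]]}}

```text
clock: 13.55
tcp_pos: [0.5548, -0.077, 0.3239]
orientation: [-0.0, -0.341, 0.94, 0.0]
ft_force: [-0.1, -0.3, 0.4]
opening: 1.0
finger_force: 0.0
```

```bash
python3 -c "
from h import *
st()
p,s=r.capture('scene');cv2.imwrite('pics/s3.png',cv2.resize(p[120:250,160:300,::-1],None,fx=4,fy=4))
v,u=np.mgrid[140:240,160:290];uv=np.c_[u.ravel(),v.ravel()]
W=world('scene',uv,depth=s[140:240,160:290].ravel())
k=(np.hypot(*(W[:,:2]-[.554,-.076]).T)<.03)&(W[:,2]>.155)&(W[:,2]<.18)
for c in np.unique(uv[k][:,0]):
  q=W[k][uv[k][:,0]==c];print(c,len(q),np.median(q,0).round(4))
k=(np.hypot(*(W[:,:2]-[.554,-.076]).T)<.02)&(W[:,2]>.15)&(W[:,2]<.21);print(np.percentile(W[k][:,2],[2,98]))"
```

```text
t 13.55 tcp [554.8 -77.  323.9] psi 2.2677 zax [-0.  0. -1.] F [-0.1 -0.3  0.4] M [ 0.    0.03 -0.01] open mm 85.0 ff 0.0 q [-0.182  0.113  1.937  0.     1.092 -2.45 ]
233 9 [ 0.5362 -0.0759  0.1672]
234 9 [ 0.5377 -0.0782  0.1676]
235 10 [ 0.5392 -0.0812  0.168 ]
236 10 [ 0.5417 -0.082   0.1674]
237 9 [ 0.5431 -0.0845  0.1661]
238 9 [ 0.5451 -0.0861  0.1668]
239 9 [ 0.5466 -0.0881  0.1676]
240 8 [ 0.5488 -0.0897  0.1687]
241 9 [ 0.5499 -0.0927  0.168 ]
242 10 [ 0.553  -0.0929  0.1686]
243 9 [ 0.5581 -0.0883  0.1664]
244 9 [ 0.564  -0.0834  0.1655]
245 4 [ 0.5688 -0.0803  0.1603]
[0.15308959 0.18934067]
```

View pics/s3.png

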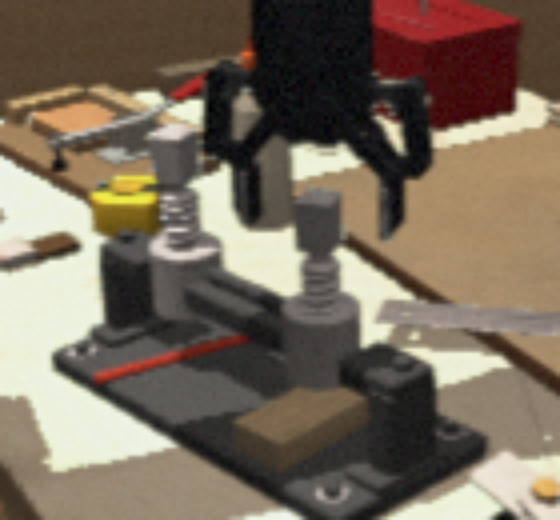

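The picture shows the screw upright and engaged: head top at about (318,195), fingers clear at (248,220) and (390,235). Depth puts the head top 8.3 mm lower than at first, where 8.4 was expected. The faces at about 40-42° modulo 90° match the gripper. I'll close and turn the remaining 3.60 rad.

>>> {"op": "apply_moves", "data": {"series": [[[0, 0, 0], [0, 0, 0], -0.3], [[0, 0, 0], [0, 0, 0], 0.1], [[0, 0, 0], [0, 0, 0], 0.3], [[0, 0, 0], [0, 0, 0], 0.5], [[0, 0, 0], [0, 0, 0], 1], [[0, 0, 0], [0, 0, 0], 1], [[0, 0, 0], [0, 0, 0], 1], [[0, 0, 0], [0, 0, 0], 1]]}}

```text
clock: 14.27
tcp_pos: [0.5548, -0.077, 0.3241]
orientation: [0.0, -0.343, 0.939, -0.0]
ft_force: [0.1, 0.1, 0.4]
opening: 0.297
finger_force: 60.8
```

>>> {"op": "apply_moves", "data": {"series": [[[0, 0, -0.0003], [0, 0, -0.1125], 1], [[0, 0, -0.000143], [0, 0, -0.1125], 1], [[0, 0, -0.000143], [0, 0, -0.1125], 1], [[0, 0, -0.000143], [0, 0, -0.1125], 1], [[0, 0, -0.000143], [0, 0, -0.1125], 1], [[0, 0, -0.000143], [0, 0, -0.1125], 1], [[0, 0, -0.000143], [0, 0, -0.1125], 1], [[0, 0, -0.000143], [0, 0, -0.1125], 1]]}}

```text
clock: 14.93
tcp_pos: [0.555, -0.0769, 0.3229]
orientation: [0.0, 0.103, 0.995, 0.0]
ft_force: [-0.5, 0.4, 0.7]
opening: 0.294
finger_force: 60.8
```

```bash
python3 -c "
from h import *
st()"
```

```text
t 14.93 tcp [555.  -76.9 322.9] psi 1.3649 zax [ 6.e-04  3.e-04 -1.e+00] F [-0.5  0.4  0.7] M [ 0.17 -0.02  0.05] open mm 25.0 ff 60.8 q [-0.182  0.114  1.938  0.     1.089 -1.547]
```

>>> {"op": "apply_moves", "data": {"series": [[[0, 0, -0.000143], [0, 0, -0.1125], 1], [[0, 0, -0.000143], [0, 0, -0.1125], 1], [[0, 0, -0.000143], [0, 0, -0.1125], 1], [[0, 0, -0.000143], [0, 0, -0.1125], 1], [[0, 0, -0.000143], [0, 0, -0.1125], 1], [[0, 0, -0.000143], [0, 0, -0.1125], 1], [[0, 0, -0.000143], [0, 0, -0.1125], 1], [[0, 0, -0.000143], [0, 0, -0.1125], 1]]}}

```text
clock: 15.6
tcp_pos: [0.5551, -0.0768, 0.3219]
orientation: [0.0, 0.525, 0.851, 0.0]
ft_force: [-0.2, 0.2, 1.3]
opening: 0.295
finger_force: 60.8
```

>>> {"op": "apply_moves", "data": {"series": [[[0, 0, -0.000143], [0, 0, -0.1125], 1], [[0, 0, -0.000143], [0, 0, -0.1125], 1], [[0, 0, -0.000143], [0, 0, -0.1125], 1], [[0, 0, -0.000143], [0, 0, -0.1125], 1], [[0, 0, -0.000143], [0, 0, -0.1125], 1], [[0, 0, -0.000143], [0, 0, -0.1125], 1], [[0, 0, -0.000143], [0, 0, -0.1125], 1], [[0, 0, -0.000143], [0, 0, -0.1125], 1]]}}

```text
clock: 16.27
tcp_pos: [0.5551, -0.077, 0.3207]
orientation: [0.0, 0.843, 0.538, 0.0]
ft_force: [-0.1, 0.3, 1.7]
opening: 0.3
finger_force: 60.8
```

>>> {"op": "apply_moves", "data": {"series": [[[0, 0, -0.000143], [0, 0, -0.1125], 1], [[0, 0, -0.000143], [0, 0, -0.1125], 1], [[0, 0, -0.000143], [0, 0, -0.1125], 1], [[0, 0, -0.000143], [0, 0, -0.1125], 1], [[0, 0, -0.000143], [0, 0, -0.1125], 1], [[0, 0, -0.000143], [0, 0, -0.1125], 1], [[0, 0, -0.000143], [0, 0, -0.1125], 1], [[0, 0, -0.000143], [0, 0, -0.1125], 1]]}}

```text
clock: 16.93
tcp_pos: [0.5551, -0.0772, 0.3196]
orientation: [0.0, 0.993, 0.118, 0.001]
ft_force: [1.3, -1.2, 0.7]
opening: 0.295
finger_force: 60.8
```

>>> {"op": "apply_moves", "data": {"series": [[[0, 0, 0], [0, 0, 0], 1], [[0, 0, 0], [0, 0, 0], 1], [[0, 0, 0], [0, 0, 0], 1], [[0, 0, 0], [0, 0, 0], 1]]}}

```text
clock: 17.27
tcp_pos: [0.555, -0.0771, 0.3196]
orientation: [0.0, 0.993, 0.121, 0.0]
ft_force: [0.9, -0.8, 2.0]
opening: 0.299
finger_force: 60.8
```

```bash
python3 -c "
from h import *
st()
p,s=r.capture('scene');cv2.imwrite('pics/s4.png',cv2.resize(p[120:250,160:300,::-1],None,fx=4,fy=4))"
```

```text
t 17.27 tcp [555.  -77.1 319.6] psi -1.3276 zax [ 7.e-04 -2.e-04 -1.e+00] F [ 0.9 -0.8  2. ] M [-0.13 -0.06 -0.03] open mm 25.4 ff 60.8 q [-0.182  0.117  1.941 -0.     1.083  1.145]
```

View pics/s4.png

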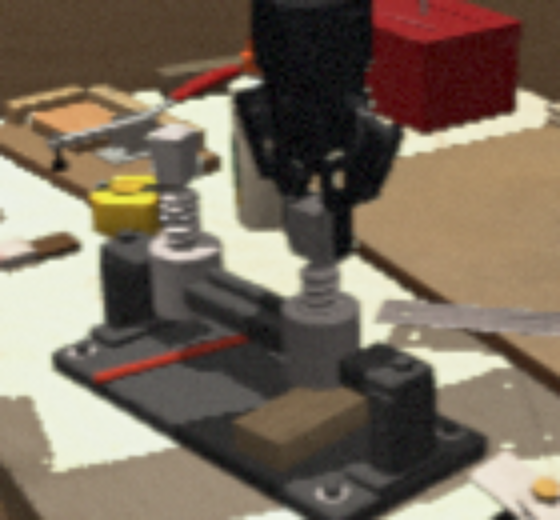

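The picture shows the right head at (312,228), held between the closed fingers and clearly lower. The left screw, board and pencil look unchanged. The forward turn totals 6.29 rad from the back-most angle, and the screw has sunk about 13 mm in all with the wrist at 2 N. I'm handing in.

```bash
python3 -c "
from h import *
print(r.finish_job())"
```

```text
the job is handed in; nothing more can be done
None
```

I handed the job in with the gripper still closed on the right screw (the one over the board): I turned it back about 1.0 rad until it dropped 5 mm, then forward 6.25–6.29 rad (about one full turn), and the left screw and board look untouched.

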